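Probe the empty socket of a board test nest and fit the matching support post

TASK

The aluminium test nest has lost one of its four support posts. Pick up the depth rod by its red handle and lower it into the empty socket until it stands on the bottom, to find how deep the socket is; then put the rod back upright in its stand. Fit the one post from the blue rack that will stand level with the nest's other three posts, and leave the other post in the rack.

Things in the scene. Friction and masses are not known exactly. Their poses are not given: they have to be found in the camera images.
- bore (a point): Mouth centre of the empty socket, a black round tower 80 mm high on a fixed aluminium nest, z up. Funnel mouth 32 mm wide, narrowing over 8 mm to a 20 mm blind bore with hard flat bottom, either 25 or 50 mm deep below the mouth (unknown which). Other towers: 90 mm along its +x, 150 mm along its -y, and the far corner; each has a fixed white-capped 16 mm post, top 50 mm above the mouths.
- rod: Depth rod, 80 g, upright: steel shank, 10 mm diameter, 100 mm long, under a round red handle, 22 mm diameter from 105 to 155 mm above the tip. Origin: tip centre; z up along the rod. Its tip starts at z = 0.015 in a fixed grey round stand 55 mm high (foot 72 mm wide): funnel mouth 30 mm wide, narrowing over 9 mm to a 14 mm bore, 40 mm deep below the mouth.
- post_short: Loose aluminium post, 50 g, 16 mm diameter, 75 mm long, top 12 mm yellow. Origin: centre of its lower end; z up along the post. Stands upright, lower end at z = 0.005, in one of two pockets (20 mm wide, 25 mm deep, 70 mm apart; either one) of a fixed blue rack 130 x 50 x 30 mm; 50 mm of it shows. On the bottom of a 25 mm bore its top is 50 mm above the mouth.
- post_long: Loose aluminium post, 60 g, 16 mm diameter, 100 mm long, top 12 mm orange. Origin: centre of its lower end; z up along the post. Stands upright, lower end at z = 0.005, in the other pocket of the same rack; 75 mm of it shows. On the bottom of a 50 mm bore its top is 50 mm above the mouth.
Not all that is in view belongs to the job. What is shaped like the post_long but black, pink or purple is not meant.

How it is judged:
On the way:
1. the depth rod is lowered into the empty socket and comes to rest with its tip at the bottom (25 or 50 mm below the mouth, within 6 mm) (horizontal distance between rod and bore below 0.012 m and linear speed of rod below 0.01 m/s and (z of rod in the frame of bore between -0.031 and -0.019 m or z of rod in the frame of bore between -0.056 and -0.044 m)), for 0.1 s.
At the end, for the whole second after the job is handed in: The matching post stands released and upright (15 degrees) in the empty socket, top level with the other three within 6 mm; the rod stands in its stand, within 20 mm of its start and 11 degrees of upright; the other post stands in its pocket (moved under 20 mm, 20 degrees). All at rest (distance of rod from where it was at the start of the episode below 0.02 m and angle between rod's own z axis and vertical below 0.2 rad and linear speed of rod below 0.02 m/s and ((z of post_short in the frame of bore between -0.031 and -0.019 m and horizontal distance between post_short and bore below 0.01 m and angle between post_short's own z axis and vertical below 0.26 rad and linear speed of post_short below 0.02 m/s and distance of post_long from where it was at the start of the episode below 0.02 m and angle between post_long's own z axis and vertical below 0.35 rad) or (z of post_long in the frame of bore between -0.056 and -0.044 m and horizontal distance between post_long and bore below 0.01 m and angle between post_long's own z axis and vertical below 0.26 rad and linear speed of post_long below 0.02 m/s and distance of post_short from where it was at the start of the episode below 0.02 m and angle between post_short's own z axis and vertical below 0.35 rad))); the robot touches nothing.
It also fails if it takes over 70 s, if anything falls off the work surface, if the arm or the gripper's body presses on something with over 40 N, if the wrist force passes 120 N, or if a joint passes its speed limit or range.

ROBOT

A 7-joint arm with a two-finger parallel gripper is mounted at the origin on the work surface; the furniture and walls round the work are solid. World frame = base frame: x ahead of the robot, y to its left, z up, the work surface at z = 0. Lengths are in m, angles in rad, forces in N, time in s.
With the tool pointing down it reaches from about 0.4 to 0.85 m from the base axis. Payload 4.5 kg.
Tool frame: the origin (TCP) lies at the very end of the fingers, on their centre line; the grasp point (between the pads) lies 19 mm behind it; z points along the fingers, y is the line along which they close (so a half turn about z gives the same grasp; the last joint's range is limited). The gripper opens to 88 mm and grips with 3 to 60 N. Pads are 18 mm wide; open, the fingers measure 123 mm over their backs; the gripper's body (75 mm by 187 mm) begins 45 mm behind the grasp point.
Start: joints at [1.18, 0.689, -0.195, 1.565, 0.157, 0.902, -0.215], TCP at [0.258, -0.569, 0.239] pointing down, gripper open.
Joint ranges: [-3.01, 3.01], [-0.46, 2.08], [-1.47, 1.51], [0.13, 2.56], [-1, 4.14], [0.04, 2.09], [-2.66, 2.66]. Speed limits (rad/s): [2.57, 2.57, 3.14, 3.14, 3.14, 3.14, 3.14].

INTERFACE

Orientations are given as a unit quaternion [x, y, z, w].
In Python, from plant import r, optics gives the robot as it stands.
- The arm moves only by the tool servo_tool, never from a script. Its arguments are lists of equal length, an entry for each row: "translation": the shift along the tool's x, y, z in m, a list of three; "turn": the turn, a rotation vector about the tool's x, y, z in rad, a list of three. In form: {"translation": [[dx, dy, dz], ...], "turn": [[rx, ry, rz], ...]}. A call has 1 to 10 rows; each row shifts and turns the commanded pose from where the row before left it, along the tool's axes as they then stand; what a row does not reach is not made up. A row lasts 1/8 s, in which the tool goes at most 62.5 mm and 10.7 degrees, less where a joint would pass 70% of its speed; a pose out of reach is approached as far as the arm can. A call is refused whole if a number of a shift passes 0.0625 or a number of a turn 0.188, either way. A call with a gripper value outside its range is refused whole. "grip" is the opening, from 0 (shut) to 1 (fully open), set as the call begins (left out, the last holds). The fingers move at their own pace and stop on an object; "grip_force" is the grip in N (left out, the last holds). Time passes only in rows, so rows that do not move let the fingers close. It gives the time, the measured TCP pose, the force, the opening and the grip force at its end, in the units of the state.
- r.get_state(): the state, without advancing time (a new reading comes with each control period).
- optics.snapshot(name): name is "side" or "top"; returns a dict with "img" (400x640x3 uint8, red, green, blue), "z_map" (400x640 float32, m along the optical axis (not along the pixel's ray), 0 where there is no reading), "mtx" (3x3 intrinsics, pixels), "R" (3x3) and "t" (3): a world point X has camera coordinates R X + t. Camera axes: x right, y down, z forward; pixel columns grow to the right and rows downward; lengths in m; the calibration is good to about 2 mm. A picture is of the moment at which its call begins.
- r.finish_job(): hands the job in; it is judged then, once.
The state is a dict: "clock": time; "q": joint angles; "qd": joint speeds; "joint_torque": joint torques, N m; "tool_pos": TCP position; "eef_rot": TCP orientation; "contact_force": force on the tool from outside, world axes, zero at the start; "moment": the same for the moment, N m; "opening": opening from 0.0 (shut) to 1.0 (fully open); "finger_force": force on a finger pad.
Only numpy, scipy, OpenCV 4.12 (cv2) and the standard library are available. Lean on these libraries where they do the work, as an engineer would, in place of code of your own. Each camera call takes 0.05 s, during which the arm holds its last target. There are 200 camera calls.

## Working session

There is one attempt and no reset: what is moved stays moved. The work goes in short steps, Python scripts to look and compute and a tool call to move; the robot and the scene stay as the last step left them, time stands still between calls to the robot, and variables do not carry over. Pictures are saved under pics/ and viewed, at most 10 in all, crops included, and the job is handed in when it is done.

Besides the shell and the picture viewer there is one more tool, called after "Emit:" in YAML: its name, and indented under it one key for each argument. servo_tool: Moves the arm, as the interface text tells. Its arguments: {"type":"object","properties":{"translation":{"type":"array"},"turn":{"type":"array"},"grip":{"type":"number"},"grip_force":{"type":"number"}},"required":["translation","turn"]}

```bash
ls; mkdir -p pics
cat > h.py <<'E'
import numpy as np, cv2
from plant import r, optics
def cloud(s):
    z=s["z_map"]; v,u=np.indices(z.shape); K=s["mtx"]
    P=np.stack([(u-K[0,2])/K[0,0]*z,(v-K[1,2])/K[1,1]*z,z],-1)
    return (P-s["t"])@s["R"]   # R^T (P-t)
def save(s,n): cv2.imwrite(f"pics/{n}.png",cv2.cvtColor(s["img"],cv2.COLOR_RGB2BGR))
E
python3 - <<'E'
from h import *
for n in("top","side"):
    s=optics.snapshot(n); save(s,n+"0"); np.savez(n+"0.npz",**s)
    print(n,-s["R"].T@s["t"],s["R"][2],(s["z_map"]==0).mean())
st=r.get_state(); print(st)
E
```

```text
pics
top [0.32023754 0.05512445 0.9998442 ] [ 0.21395065 -0.03586715 -0.97618577] 0.003953125
side [-0.07143256 -0.40741856  0.48064363] [ 0.72046183  0.50715451 -0.47300006] 0.00454296875
{'clock': 0.1, 'q': array([ 1.17981082,  0.68988668, -0.1945082 ,  1.56622485,  0.15729439,
        0.90249845, -0.21512336]), 'qd': array([ 0.00088914, -0.00330366, -0.00035146, -0.00429913, -0.00232532,
        0.00122184, -0.00034994]), 'joint_torque': array([-3.36958292e-03, -5.28504968e+01, -1.27127822e+00, -1.53838384e+01,
       -5.25069726e-02,  2.01526513e-03,  2.37943698e-05]), 'tool_pos': array([ 0.25730336, -0.56896431,  0.23800236]), 'eef_rot': array([ 9.77524948e-01,  2.10818197e-01, -2.31123873e-04, -7.80583215e-04]), 'contact_force': array([-0.4033584 , -0.93540615,  0.53858801]), 'moment': array([ 0.0441838 , -0.01337704, -0.00160448]), 'finger_force': 0.0, 'opening': 0.9990675773013892}
```

View pics/top0.png

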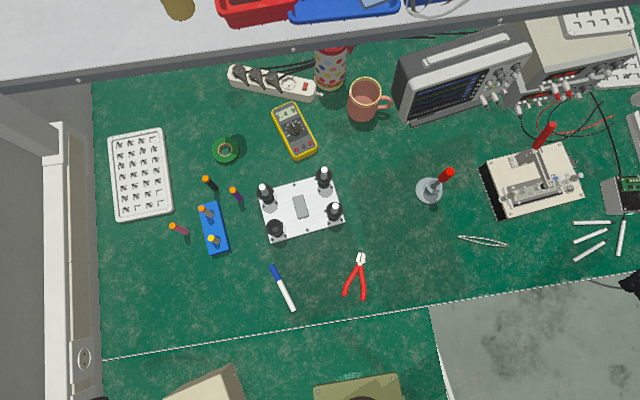

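View pics/side0.png

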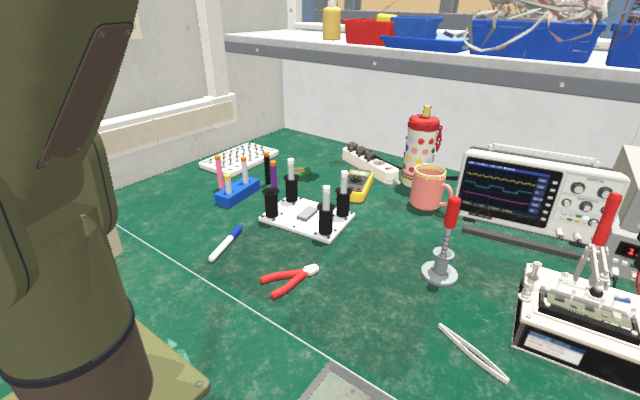

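The top view shows the nest with its empty socket at (276,229), the rack at (214,227) with orange post (202,209) and yellow post (212,239), and decoys at (208,181), (235,190) and (178,229). The rod is in its stand at (430,190), with its handle at (446,174). In the side view, the empty tower is at (271,203), the rod handle at (452,212) and the stand at (440,272).

```bash
cat >> h.py <<'E'
def ray(s,uv,z):
    d=s["R"].T@np.linalg.inv(s["mtx"])@[uv[0],uv[1],1]; c=-s["R"].T@s["t"]
    return c+d*(z-c[2])/d[2]
def mask(s,lo,hi,box):
    m=cv2.inRange(cv2.cvtColor(s["img"],cv2.COLOR_RGB2HSV),np.array(lo),np.array(hi))
    o=np.zeros_like(m);u0,v0,u1,v1=box;o[v0:v1,u0:u1]=m[v0:v1,u0:u1];return o>0
E
python3 - <<'E'
from h import *
for n,boxes in(("top",dict(red=(435,160,460,190),yel=(203,230,222,250),ora=(193,200,212,216),blue=(195,195,235,258),stand=(410,172,446,208),nest=(255,160,350,245))),
               ("side",dict(red=(440,190,465,232),yel=(220,170,233,182),ora=(238,152,250,164),blue=(212,175,262,208),stand=(415,225,462,290),nest=(255,150,360,245)))):
    s=dict(np.load(n+"0.npz")); P=cloud(s)
    for k,(lo,hi) in dict(red=((0,150,90),(8,255,255)),yel=((22,120,100),(33,255,255)),ora=((9,140,100),(21,255,255)),blue=((100,150,60),(125,255,255))).items():
        m=mask(s,lo,hi,boxes[k])&(s["z_map"]>0); p=P[m]; v,u=np.nonzero(m)
        print(n,k,m.sum(),"uv",u.mean().round(1),v.mean().round(1),"med",np.median(p,0).round(4),"lo",np.percentile(p,3,0).round(4),"hi",np.percentile(p,97,0).round(4))
    # white caps and mouth heights
    u0,v0,u1,v1=boxes["nest"]; sub=np.zeros(s["z_map"].shape,bool); sub[v0:v1,u0:u1]=1
    m=sub&(P[...,2]>.115)&(P[...,2]<.14)
    nl,lab,stt,c=cv2.connectedComponentsWithStats(m.astype(np.uint8))
    for i in range(1,nl):
        if stt[i,4]>5: p=P[lab==i]; print(n,"cap",c[i].round(1),stt[i,4],p.mean(0).round(4),p[:,2].max().round(4))
    m=sub&(P[...,2]>.072)&(P[...,2]<.09)
    nl,lab,stt,c=cv2.connectedComponentsWithStats(m.astype(np.uint8))
    for i in range(1,nl):
        if stt[i,4]>5: p=P[lab==i]; print(n,"mouth",c[i].round(1),stt[i,4],((p.min(0)+p.max(0))/2).round(4),p.mean(0).round(4),np.ptp(p,0).round(3))
    u0,v0,u1,v1=boxes["stand"]; sub[:]=0; sub[v0:v1,u0:u1]=1
    for a,b in((.05,.06),(.003,.02)):
        m=sub&(P[...,2]>a)&(P[...,2]<b); p=P[m]; print(n,"stand",a,m.sum(),p.min(0).round(4),p.max(0).round(4),p.mean(0).round(4))
E
python3 - <<'E'
import cv2
a=cv2.imread("pics/top0.png"); 
c=cv2.resize(a[150:260,160:360],None,fx=4,fy=4,interpolation=cv2.INTER_CUBIC); cv2.imwrite("pics/c1.png",c)
E
```

```text
top red 151 uv 445.9 174.5 med [ 0.5229 -0.2708  0.1653] lo [ 0.5154 -0.3158  0.0628] hi [ 0.5499 -0.2658  0.1767]
top yel 32 uv 210.9 237.9 med [0.4787 0.2823 0.079 ] lo [0.4736 0.2768 0.0721] hi [0.4855 0.2897 0.082 ]
top ora 36 uv 201.1 208.2 med [0.5477 0.2922 0.1036] lo [0.5418 0.2861 0.0985] hi [0.5538 0.2993 0.1068]
top blue 946 uv 214.7 228.9 med [0.51   0.2819 0.0286] lo [0.4503 0.2584 0.0044] hi [0.5765 0.3128 0.0323]
top cap [323.6 170.3] 43 [ 0.5866 -0.0053  0.1274] 0.1313
top cap [261.9 187.5] 45 [0.5683 0.1422 0.1273] 0.1319
top cap [334.7 206.3] 45 [ 0.4976 -0.0164  0.1282] 0.133
top mouth [323.2 176.8] 148 [ 0.5872 -0.0053  0.0805] [ 0.5856 -0.0052  0.0777] [0.039 0.04  0.017]
top mouth [264.8 193. ] 148 [0.5695 0.1433 0.0807] [0.5675 0.1419 0.0781] [0.041 0.04  0.017]
top mouth [333.7 211. ] 166 [ 0.4993 -0.0169  0.0798] [ 0.4969 -0.0161  0.078 ] [0.042 0.04  0.015]
top mouth [273.6 227. ] 178 [0.4811 0.1319 0.0774] [0.4812 0.1323 0.0777] [0.041 0.041 0.01 ]
top stand 0.05 128 [ 0.506  -0.2949  0.0502] [ 0.5449 -0.2574  0.0595] [ 0.5252 -0.2754  0.054 ]
top stand 0.0
[... 771 characters left out ...]
.011 0.014 0.017]
side mouth [273.5 168.3] 36 [0.5819 0.2145 0.0809] [0.58   0.2132 0.0812] [0.015 0.012 0.017]
side mouth [291.  177.6] 108 [0.57   0.1431 0.0805] [0.5669 0.1409 0.0797] [0.04  0.041 0.017]
side mouth [270.6 191.1] 130 [0.4814 0.1337 0.0774] [0.4823 0.1334 0.078 ] [0.041 0.043 0.011]
side mouth [343.4 191.1] 125 [ 0.5886 -0.0055  0.081 ] [ 0.5854 -0.007   0.0796] [0.04  0.041 0.018]
side mouth [326.  207.5] 151 [ 0.4989 -0.0168  0.0807] [ 0.4968 -0.0183  0.0795] [0.041 0.04  0.016]
side stand 0.05 167 [ 0.5071 -0.2945  0.0501] [ 0.5463 -0.2561  0.0599] [ 0.5267 -0.2757  0.0545]
side stand 0.003 631 [ 0.4834 -0.3108  0.003 ] [ 0.7106 -0.1662  0.02  ] [ 0.5195 -0.2771  0.0106]
```

View pics/c1.png

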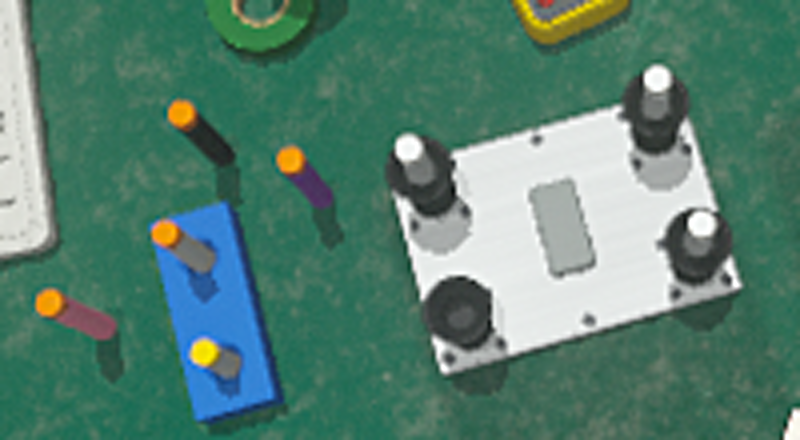

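The crop shows the socket at about (459,313), yellow post top at (204,353) and orange post top at (166,233). The silver posts are in the rack, and the black, pink and purple decoys stand outside it. Next I'll refine the positions with fixed-radius circle fits and plan the first move.

```bash
cat >> h.py <<'E'
from scipy.optimize import least_squares
from scipy.spatial.transform import Rotation as Ro
def fitc(p,R,x0):
    f=least_squares(lambda c:np.hypot(*(p[:,:2]-c).T)-R,x0,loss="soft_l1",f_scale=.001); return f.x,np.abs(f.fun).mean()
def to(x,y,z,yaw=None):
    s=r.get_state(); q=Ro.from_quat(s["eef_rot"]); A=q.as_matrix()
    d=A.T@(np.array([x,y,z])-s["tool_pos"])
    out=[d.round(4)]
    if yaw is not None:
        c,n=np.cos(yaw),np.sin(yaw); T=np.array([[c,n,0],[n,-c,0],[0,0,-1]]).T
        out.append(Ro.from_matrix(A.T@T).as_rotvec().round(3))
    print("pos",s["tool_pos"].round(4),"yaw",np.degrees(np.arctan2(A[1,0],A[0,0])).round(1),"t",s["clock"],"move",*out)
E
python3 - <<'E'
from h import *
S={n:dict(np.load(n+"0.npz")) for n in("top","side")}; C={n:cloud(S[n]) for n in S}
for k,c,R,zs in(("rod",(.525,-.276),.011,(.125,.164)),("short",(.477,.2815),.008,(.035,.076)),("long",(.5465,.292),.008,(.035,.1)),("tower",(.481,.132),.02,(.03,.075)),("stand",(.526,-.2757),.0,(.05,.06))):
    for n in("top","side","both"):
        p=np.concatenate([C[m].reshape(-1,3) for m in(S if n=="both" else [n])])
        p=p[(p[:,2]>zs[0])&(p[:,2]<zs[1])&(np.hypot(p[:,0]-c[0],p[:,1]-c[1])<max(R,.01)+.012)]
        if R: print(k,n,len(p),*[np.round(x,4) for x in fitc(p,R,c)])
# decoy heights
p=C["side"].reshape(-1,3); p=p[(p[:,2]>.06)&(p[:,2]<.12)&(p[:,0]>.4)&(p[:,0]<.66)&(p[:,1]>.18)&(p[:,1]<.38)]
k=np.unique((p[:,:2]/.03).round().astype(int),axis=0,return_inverse=True)[1].ravel()
for i in np.unique(k):
    if (k==i).sum()>8: print(p[k==i].mean(0).round(3),p[k==i][:,2].max().round(3))
to(.525,-.276,.238,np.radians(8))
E
```

```text
rod top 66 [ 0.5261 -0.277 ] 0.0004
rod side 239 [ 0.5279 -0.2753] 0.0007
rod both 305 [ 0.5277 -0.2755] 0.0008
short top 31 [0.4796 0.2845] 0.0004
short side 87 [0.4806 0.2854] 0.0009
short both 118 [0.4803 0.285 ] 0.0009
long top 57 [0.5488 0.2936] 0.0003
long side 126 [0.5501 0.2947] 0.0011
long both 183 [0.5495 0.2942] 0.001
tower top 98 [0.4767 0.1164] 0.0052
tower side 235 [0.4848 0.1365] 0.0025
tower both 333 [0.4846 0.1372] 0.0047
[0.478 0.28  0.072] 0.082
[0.476 0.287 0.076] 0.082
[0.516 0.362 0.082] 0.102
[0.546 0.291 0.085] 0.107
[0.579 0.214 0.082] 0.101
[0.587 0.214 0.087] 0.102
[0.614 0.276 0.076] 0.096
[0.619 0.275 0.084] 0.102
pos [ 0.2573 -0.569   0.238 ] yaw 24.3 t 0.1 move [ 3.646e-01 -1.566e-01  2.000e-04] [-0.002  0.     0.285]
```

Emit:
servo_tool:
  translation:
    - [0.04,-0.0174,0]
    - [0.04,-0.0174,0]
    - [0.04,-0.0174,0]
    - [0.04,-0.0174,0]
    - [0.04,-0.0174,0]
    - [0.04,-0.0174,0]
    - [0.04,-0.0174,0]
    - [0.04,-0.0174,0]
    - [0.04,-0.0174,0]
    - [0,0,0]
  turn:
    - [0,0,0]
    - [0,0,0]
    - [0,0,0]
    - [0,0,0]
    - [0,0,0]
    - [0,0,0]
    - [0,0,0]
    - [0,0,0]
    - [0,0,0]
    - [0,0,0.14]
  grip: 0.6

```text
clock: 1.35
tool_pos: [0.524, -0.2736, 0.2383]
eef_rot: [0.99, 0.144, 0.001, -0.002]
contact_force: [-0.9, -0.7, -0.9]
opening: 0.601
finger_force: 0.0
```

Emit:
servo_tool:
  translation:
    - [0,0,0]
    - [0,0,0]
    - [0,0,0]
  turn:
    - [0,0,0.145]
    - [0,0,0]
    - [0,0,0]

```text
clock: 1.72
tool_pos: [0.5209, -0.2784, 0.2385]
eef_rot: [0.997, 0.071, -0.0, -0.0]
contact_force: [0.6, -0.7, -0.5]
opening: 0.601
finger_force: 0.0
```

```bash
python3 -c "
from h import *; import math
to(.5265,-.276,.131,math.radians(8))"
```

```text
pos [ 0.5209 -0.2784  0.2385] yaw 8.1 t 1.725 move [ 0.006  -0.0015  0.1075] [-0.     0.     0.002]
```

Emit:
servo_tool:
  translation:
    - [0.006,-0.0015,0.0]
    - [0,0,0.03]
    - [0,0,0.03]
    - [0,0,0.03]
    - [0,0,0.0175]
    - [0,0,0]
  turn:
    - [0,0,0]
    - [0,0,0]
    - [0,0,0]
    - [0,0,0]
    - [0,0,0]
    - [0,0,0]

```text
clock: 2.48
tool_pos: [0.5264, -0.2757, 0.1303]
eef_rot: [0.998, 0.07, -0.001, -0.001]
contact_force: [-0.0, -0.6, 0.0]
opening: 0.599
finger_force: 0.0
```

Emit:
servo_tool:
  translation:
    - [0,0,0]
    - [0,0,0]
    - [0,0,0]
    - [0,0,0]
  turn:
    - [0,0,0]
    - [0,0,0]
    - [0,0,0]
    - [0,0,0]
  grip: 0.15
  grip_force: 15

```text
clock: 2.98
tool_pos: [0.5272, -0.2762, 0.1319]
eef_rot: [0.998, 0.07, 0.001, 0.0]
contact_force: [0.9, -0.8, 2.3]
opening: 0.245
finger_force: 15.0
```

Emit:
servo_tool:
  translation:
    - [0,0,-0.015]
    - [0,0,-0.025]
    - [0,0,-0.03]
    - [0,0,-0.03]
    - [0,0,-0.03]
    - [0,0,-0.03]
    - [0,0,0]
    - [0,0,0]
  turn:
    - [0,0,0]
    - [0,0,0]
    - [0,0,0]
    - [0,0,0]
    - [0,0,0]
    - [0,0,0]
    - [0,0,0]
    - [0,0,0]

```text
clock: 3.98
tool_pos: [0.5261, -0.2758, 0.2907]
eef_rot: [0.998, 0.07, -0.001, -0.0]
contact_force: [0.1, -0.3, -1.7]
opening: 0.243
finger_force: 15.0
```

```bash
cat >> h.py <<'E'
def axis(x,y,zs,R=None,rad=.03,tag=None):
    # object slices around x,y; mean surface points per view
    for n in("top","side"):
        s=optics.snapshot(n); 
        if tag: save(s,tag+n)
        p=cloud(s).reshape(-1,3); p=p[np.hypot(p[:,0]-x,p[:,1]-y)<rad]
        for a,b,R in zs:
            q=p[(p[:,2]>a)&(p[:,2]<b)]
            if len(q)>8: print(n,a,b,len(q),*[v.round(4) for v in fitc(q,R,(x,y))])
E
python3 -c "
from h import *; import math
axis(.527,-.276,[(.18,.2,.005),(.2,.22,.005),(.22,.24,.005),(.24,.265,.005),(.282,.29,.011)])
to(.481,.132,.291,math.radians(8))"
```

```text
top 0.18 0.2 14 [ 0.5242 -0.2765] 0.0005
top 0.2 0.22 13 [ 0.5249 -0.2766] 0.0004
top 0.22 0.24 10 [ 0.525  -0.2771] 0.0004
side 0.18 0.2 63 [ 0.5262 -0.2748] 0.0006
side 0.2 0.22 65 [ 0.5262 -0.2753] 0.0006
side 0.22 0.24 68 [ 0.5262 -0.2751] 0.0006
side 0.24 0.265 92 [ 0.5264 -0.2751] 0.0006
side 0.282 0.29 70 [ 0.5267 -0.2758] 0.0007
pos [ 0.5259 -0.2757  0.29  ] yaw 8.0 t 4.075 move [ 0.0123 -0.41   -0.0005] [-0.001  0.002  0.   ]
```

Emit:
servo_tool:
  translation:
    - [0.001,-0.02,0]
    - [0.0013,-0.04,0]
    - [0.0013,-0.05,0]
    - [0.0013,-0.05,0]
    - [0.0013,-0.05,0]
    - [0.0013,-0.05,0]
    - [0.0013,-0.05,0]
    - [0.0013,-0.05,0]
    - [0.0013,-0.03,0]
    - [0.0013,-0.02,0]
  turn:
    - [0,0,0]
    - [0,0,0]
    - [0,0,0]
    - [0,0,0]
    - [0,0,0]
    - [0,0,0]
    - [0,0,0]
    - [0,0,0]
    - [0,0,0]
    - [0,0,0]

```text
clock: 5.32
tool_pos: [0.4804, 0.1349, 0.2908]
eef_rot: [0.997, 0.072, -0.001, -0.0]
contact_force: [0.3, 0.8, -0.7]
opening: 0.241
finger_force: 15.0
```

Emit:
servo_tool:
  translation:
    - [0,0,0]
    - [0,0,0]
  turn:
    - [0,0,0]
    - [0,0,0]

```text
clock: 5.58
tool_pos: [0.4817, 0.1309, 0.2909]
eef_rot: [0.998, 0.07, -0.0, 0.0]
contact_force: [0.9, -0.4, -0.3]
opening: 0.241
finger_force: 15.0
```

```bash
python3 -c "
from h import *; import math
axis(.481,.132,[(.18,.2,.005),(.2,.22,.005),(.22,.24,.005),(.24,.265,.005),(.282,.29,.011)],tag='s')
to(.481,.132,.206,math.radians(8))"
```

```text
side 0.18 0.2 41 [0.4819 0.1309] 0.0006
side 0.2 0.22 38 [0.4819 0.1307] 0.0008
side 0.22 0.24 44 [0.482  0.1309] 0.0008
side 0.24 0.265 50 [0.4822 0.1309] 0.0006
side 0.282 0.29 37 [0.4829 0.1308] 0.0009
pos [0.4821 0.1304 0.2911] yaw 7.9 t 5.675 move [-0.0008 -0.0018  0.0851] [ 0.001  0.    -0.002]
```

Emit:
servo_tool:
  translation:
    - [-0.0005,-0.0015,0.025]
    - [0,0,0.03]
    - [0,0,0.025]
    - [0,0,0.015]
    - [0,0,0.01]
    - [0,0,0.007]
    - [0,0,0.002]
    - [0,0,0]
  turn:
    - [0,0,0]
    - [0,0,0]
    - [0,0,0]
    - [0,0,0]
    - [0,0,0]
    - [0,0,0]
    - [0,0,0]
    - [0,0,0]

```text
clock: 6.68
tool_pos: [0.4818, 0.1331, 0.1775]
eef_rot: [0.998, 0.07, 0.0, -0.0]
contact_force: [0.2, 0.0, -1.0]
opening: 0.241
finger_force: 15.0
```

Emit:
servo_tool:
  translation:
    - [0,0,0.002]
    - [0,0,0.002]
    - [0,0,0.002]
    - [0,0,0.001]
    - [0,0,0]
  turn:
    - [0,0,0]
    - [0,0,0]
    - [0,0,0]
    - [0,0,0]
    - [0,0,0]

```text
clock: 7.3
tool_pos: [0.4831, 0.1335, 0.1716]
eef_rot: [0.998, 0.07, 0.002, -0.0]
contact_force: [-0.6, -0.4, 10.8]
opening: 0.241
finger_force: 15.0
```

The rod met a hard stop with its tip at about z 0.0555, which is 24.5 mm below the mouth. So the bore is 25 mm deep and the short (yellow) post fits. I'll hold briefly, then lift the rod out.

Emit:
servo_tool:
  translation:
    - [0,0,0]
    - [0,0,0]
    - [0,0,-0.015]
    - [0,0,-0.025]
    - [0,0,-0.03]
    - [0,0,-0.03]
    - [0,0,-0.02]
    - [0,0,0]
    - [0,0,0]
  turn:
    - [0,0,0]
    - [0,0,0]
    - [0,0,0]
    - [0,0,0]
    - [0,0,0]
    - [0,0,0]
    - [0,0,0]
    - [0,0,0]
    - [0,0,0]

```text
clock: 8.43
tool_pos: [0.4809, 0.1329, 0.2893]
eef_rot: [0.998, 0.07, -0.001, 0.0]
contact_force: [0.2, 0.3, -0.5]
opening: 0.239
finger_force: 15.0
```

```bash
python3 -c "
from h import *; import math
axis(.482,.132,[(.18,.2,.005),(.2,.22,.005),(.22,.24,.005),(.24,.265,.005)])
p=cloud(optics.snapshot('side')).reshape(-1,3);p=p[(np.hypot(p[:,0]-.482,p[:,1]-.132)<.02)&(p[:,2]>.1)];print('tip z',p[:,2].min())
to(.5265,-.2757,.291,math.radians(8))"
```

```text
side 0.18 0.2 35 [0.4804 0.133 ] 0.0007
side 0.2 0.22 42 [0.4807 0.1332] 0.0006
side 0.22 0.24 38 [0.4809 0.1326] 0.0008
side 0.24 0.265 56 [0.4811 0.133 ] 0.0008
tip z 0.1743285066600877
pos [0.4809 0.1329 0.2892] yaw 8.0 t 8.575 move [-0.0118  0.411  -0.0016] [0.001 0.002 0.   ]
```

Emit:
servo_tool:
  translation:
    - [-0.0008,0.02,0]
    - [-0.0012,0.04,0]
    - [-0.0012,0.05,0]
    - [-0.0012,0.05,0]
    - [-0.0012,0.05,0]
    - [-0.0012,0.05,0]
    - [-0.0012,0.05,0]
    - [-0.0012,0.05,0]
    - [-0.0012,0.03,0]
    - [-0.0014,0.021,0]
  turn:
    - [0,0,0]
    - [0,0,0]
    - [0,0,0]
    - [0,0,0]
    - [0,0,0]
    - [0,0,0]
    - [0,0,0]
    - [0,0,0]
    - [0,0,0]
    - [0,0,0]

```text
clock: 9.82
tool_pos: [0.5266, -0.2771, 0.2892]
eef_rot: [0.998, 0.069, -0.001, -0.0]
contact_force: [-0.2, 0.3, -0.8]
opening: 0.242
finger_force: 15.0
```

Emit:
servo_tool:
  translation:
    - [0,0,0]
    - [0,0,0]
    - [0,0,0]
  turn:
    - [0,0,0]
    - [0,0,0]
    - [0,0,0]

```text
clock: 10.2
tool_pos: [0.5275, -0.2736, 0.2903]
eef_rot: [0.997, 0.071, 0.0, -0.0]
contact_force: [0.1, 0.7, -0.9]
opening: 0.244
finger_force: 15.0
```

```bash
python3 -c "
from h import *; import math
axis(.526,-.276,[(.18,.2,.005),(.2,.22,.005),(.24,.265,.005)])
to(.5265,-.2757,.131,math.radians(8))"
```

```text
top 0.18 0.2 14 [ 0.5263 -0.2738] 0.0004
top 0.2 0.22 10 [ 0.5263 -0.2738] 0.0004
side 0.18 0.2 62 [ 0.5278 -0.273 ] 0.0006
side 0.2 0.22 68 [ 0.5279 -0.2733] 0.0007
side 0.24 0.265 89 [ 0.5278 -0.2736] 0.0006
pos [ 0.5274 -0.2743  0.2904] yaw 8.1 t 10.3 move [-0.0011  0.0013  0.1594] [-0.    -0.     0.002]
```

Emit:
servo_tool:
  translation:
    - [-0.0016,0.0017,0.02]
    - [0,0,0.03]
    - [0,0,0.03]
    - [0,0,0.02]
    - [0,0,0.01]
    - [0,0,0]
    - [0,0,0]
  turn:
    - [0,0,0]
    - [0,0,0]
    - [0,0,0]
    - [0,0,0]
    - [0,0,0]
    - [0,0,0]
    - [0,0,0]

```text
clock: 11.18
tool_pos: [0.5264, -0.2776, 0.1811]
eef_rot: [0.998, 0.07, 0.001, 0.0]
contact_force: [0.2, 0.8, -0.8]
opening: 0.238
finger_force: 15.0
```

Emit:
servo_tool:
  translation:
    - [0,0,0.007]
    - [0,0,0.007]
    - [0,0,0.006]
    - [0,0,0.006]
    - [0,0,0]
  turn:
    - [0,0,0]
    - [0,0,0]
    - [0,0,0]
    - [0,0,0]
    - [0,0,0]

```text
clock: 11.8
tool_pos: [0.5255, -0.2773, 0.1536]
eef_rot: [0.998, 0.07, -0.0, -0.0]
contact_force: [-0.2, 0.5, -0.2]
opening: 0.239
finger_force: 15.0
```

No contact so far; I'll continue to the floor of the stand.

Emit:
servo_tool:
  translation:
    - [0,0,0.006]
    - [0,0,0.006]
    - [0,0,0.005]
    - [0,0,0.003]
    - [0,0,0]
    - [0,0,0]
  turn:
    - [0,0,0]
    - [0,0,0]
    - [0,0,0]
    - [0,0,0]
    - [0,0,0]
    - [0,0,0]

```text
clock: 12.55
tool_pos: [0.5259, -0.2775, 0.1343]
eef_rot: [0.998, 0.07, 0.0, 0.0]
contact_force: [0.7, -0.4, -0.6]
opening: 0.243
finger_force: 15.0
```

Emit:
servo_tool:
  translation:
    - [0,0,0.002]
    - [0,0,0.001]
    - [0,0,0]
  turn:
    - [0,0,0]
    - [0,0,0]
    - [0,0,0]

```text
clock: 12.92
tool_pos: [0.5263, -0.2776, 0.1318]
eef_rot: [0.998, 0.07, 0.001, 0.0]
contact_force: [-0.9, -0.2, 3.8]
opening: 0.242
finger_force: 15.0
```

Emit:
servo_tool:
  translation:
    - [0,0,0]
    - [0,0,0]
    - [0,0,0]
    - [0,0,-0.02]
    - [0,0,-0.04]
    - [0,0,-0.05]
    - [0,0,-0.04]
    - [0,0,0]
  turn:
    - [0,0,0]
    - [0,0,0]
    - [0,0,0]
    - [0,0,0]
    - [0,0,0]
    - [0,0,0]
    - [0,0,0]
    - [0,0,0]
  grip: 0.5

```text
clock: 13.92
tool_pos: [0.5276, -0.2783, 0.2845]
eef_rot: [0.998, 0.07, 0.003, 0.002]
contact_force: [-0.5, -0.0, -0.9]
opening: 0.498
finger_force: 0.0
```

```bash
python3 -c "
from h import *; import math
axis(.526,-.276,[(.06,.075,.005),(.09,.115,.005),(.125,.145,.011),(.145,.165,.011),(.167,.18,.011)],tag='back')
p=cloud(optics.snapshot('side')).reshape(-1,3);p=p[(np.hypot(p[:,0]-.527,p[:,1]+.276)<.02)&(p[:,2]<.2)];print('top z',p[:,2].max())
to(.479,.2835,.281,math.radians(8.3))"
```

```text
top 0.06 0.075 10 [ 0.5245 -0.2787] 0.0004
top 0.09 0.115 10 [ 0.5245 -0.2787] 0.0003
top 0.125 0.145 36 [ 0.5248 -0.2789] 0.0004
top 0.145 0.165 35 [ 0.5249 -0.279 ] 0.0004
top 0.167 0.18 52 [ 0.5294 -0.2763] 0.0024
side 0.06 0.075 40 [ 0.5263 -0.277 ] 0.0006
side 0.09 0.115 62 [ 0.5263 -0.2773] 0.0007
side 0.125 0.145 122 [ 0.5267 -0.2771] 0.0006
side 0.145 0.165 129 [ 0.5266 -0.2772] 0.0006
side 0.167 0.18 100 [ 0.5272 -0.2768] 0.0023
top z 0.1767777814597648
pos [ 0.525  -0.2771  0.2801] yaw 8.0 t 14.075 move [ 3.260e-02 -5.615e-01 -3.000e-04] [-0.001  0.002 -0.005]
```

Emit:
servo_tool:
  translation:
    - [0.002,-0.03,0]
    - [0.003,-0.055,0]
    - [0.003,-0.06,0]
    - [0.003,-0.06,0]
    - [0.003,-0.06,0]
    - [0.003,-0.06,0]
    - [0.003,-0.06,0]
    - [0.003,-0.06,0]
    - [0.003,-0.06,0]
    - [0.003,-0.03,0]
  turn:
    - [0,0,0]
    - [0,0,0]
    - [0,0,0]
    - [0,0,0]
    - [0,0,0]
    - [0,0,0]
    - [0,0,0]
    - [0,0,0]
    - [0,0,0]
    - [0,0,0]

```text
clock: 15.32
tool_pos: [0.4778, 0.2602, 0.2795]
eef_rot: [0.997, 0.072, -0.002, -0.0]
contact_force: [0.8, 0.1, -0.1]
opening: 0.503
finger_force: 0.0
```

Emit:
servo_tool:
  translation:
    - [0.003,-0.0265,0]
    - [0,0,0]
    - [0,0,0]
  turn:
    - [0,0,0]
    - [0,0,0]
    - [0,0,0]

```text
clock: 15.7
tool_pos: [0.479, 0.2811, 0.2802]
eef_rot: [0.998, 0.069, -0.001, 0.001]
contact_force: [0.0, -0.9, 0.2]
opening: 0.497
finger_force: 0.0
```

```bash
python3 -c "
from h import *; import math
to(.479,.2835,.052,math.radians(8.3))"
```

```text
pos [0.479  0.2811 0.2802] yaw 7.9 t 15.7 move [ 0.0008 -0.003   0.2282] [ 0.002  0.002 -0.006]
```

Emit:
servo_tool:
  translation:
    - [0.0008,-0.0026,0.03]
    - [0,0,0.04]
    - [0,0,0.04]
    - [0,0,0.04]
    - [0,0,0.03]
    - [0,0,0.025]
    - [0,0,0.015]
    - [0,0,0.008]
    - [0,0,0]
    - [0,0,0]
  turn:
    - [0,0,0]
    - [0,0,0]
    - [0,0,0]
    - [0,0,0]
    - [0,0,0]
    - [0,0,0]
    - [0,0,0]
    - [0,0,0]
    - [0,0,0]
    - [0,0,0]

```text
clock: 16.95
tool_pos: [0.4802, 0.2859, 0.054]
eef_rot: [0.998, 0.07, 0.001, -0.0]
contact_force: [0.3, 0.4, 0.7]
opening: 0.499
finger_force: 0.0
```

Emit:
servo_tool:
  translation:
    - [0,0,0]
    - [0,0,0]
    - [0,0,0]
    - [0,0,0]
  turn:
    - [0,0,0]
    - [0,0,0]
    - [0,0,0]
    - [0,0,0]
  grip: 0.08

```text
clock: 17.45
tool_pos: [0.4798, 0.2857, 0.0534]
eef_rot: [0.998, 0.07, 0.0, 0.0]
contact_force: [0.9, -0.2, 1.9]
opening: 0.165
finger_force: 15.0
```

Emit:
servo_tool:
  translation:
    - [0,0,-0.01]
    - [0,0,-0.02]
    - [0,0,-0.03]
    - [0,0,-0.03]
    - [0,0,-0.03]
    - [0,0,-0.03]
    - [0,0,-0.02]
    - [0,0,0]
    - [0,0,0]
  turn:
    - [0,0,0]
    - [0,0,0]
    - [0,0,0]
    - [0,0,0]
    - [0,0,0]
    - [0,0,0]
    - [0,0,0]
    - [0,0,0]
    - [0,0,0]

```text
clock: 18.58
tool_pos: [0.4791, 0.2854, 0.2226]
eef_rot: [0.998, 0.07, -0.001, 0.0]
contact_force: [-0.6, 0.4, -0.9]
opening: 0.165
finger_force: 15.0
```

```bash
python3 -c "
from h import *; import math
axis(.48,.285,[(.175,.19,.008),(.19,.205,.008),(.205,.215,.008)],tag='lift')
p=cloud(optics.snapshot('side')).reshape(-1,3);p=p[(np.hypot(p[:,0]-.48,p[:,1]-.285)<.02)&(p[:,2]>.12)];print('bottom z',p[:,2].min())
print(r.get_state()['opening']);to(.481,.1325,.224,math.radians(8))"
python3 -c "
import cv2;a=cv2.imread('pics/liftside.png');cv2.imwrite('pics/liftc.png',cv2.resize(a[60:240,150:370],None,fx=3,fy=3))"
```

```text
side 0.175 0.19 39 [0.4798 0.2844] 0.001
side 0.19 0.205 37 [0.4794 0.285 ] 0.0011
side 0.205 0.215 29 [0.4796 0.2853] 0.0009
bottom z 0.17461958057621246
0.16449178357990715
pos [0.4791 0.2854 0.2222] yaw 8.0 t 18.725 move [-0.0194  0.1516 -0.0016] [0.001 0.002 0.   ]
```

View pics/liftc.png

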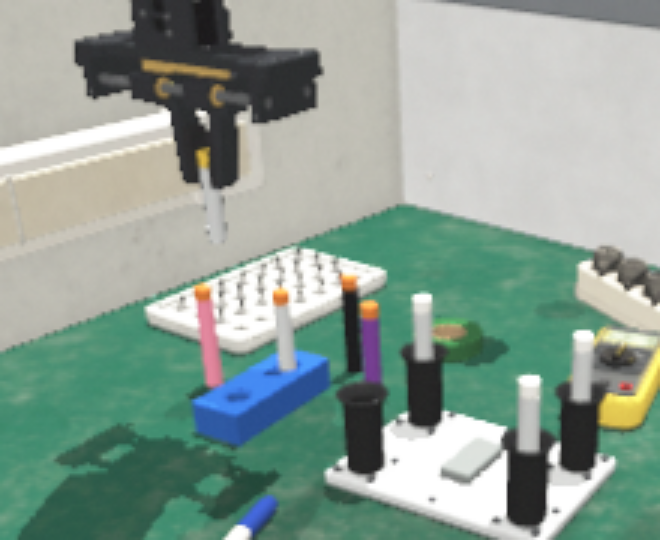

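Emit:
servo_tool:
  translation:
    - [-0.003,0.02,0]
    - [-0.004,0.035,0]
    - [-0.004,0.04,0]
    - [-0.004,0.035,0]
    - [-0.004,0.0216,0]
    - [0,0,0]
    - [0,0,0]
  turn:
    - [0,0,0]
    - [0,0,0]
    - [0,0,0]
    - [0,0,0]
    - [0,0,0]
    - [0,0,0]
    - [0,0,0]

```text
clock: 19.6
tool_pos: [0.4819, 0.1335, 0.2232]
eef_rot: [0.998, 0.07, 0.0, -0.0]
contact_force: [0.4, 1.5, -0.1]
opening: 0.163
finger_force: 15.0
```

```bash
python3 -c "
from h import *; import math
axis(.481,.132,[(.175,.19,.008),(.19,.205,.008),(.205,.215,.008)])
to(.4814,.1326,.136,math.radians(8))"
```

```text
side 0.175 0.19 40 [0.4825 0.1341] 0.001
side 0.19 0.205 46 [0.4825 0.1339] 0.0008
side 0.205 0.215 32 [0.483  0.1345] 0.0007
pos [0.4819 0.1342 0.2232] yaw 8.1 t 19.7 move [-0.0008  0.0016  0.0872] [-0.001 -0.     0.002]
```

Emit:
servo_tool:
  translation:
    - [-0.0008,0.0014,0.02]
    - [0,0,0.03]
    - [0,0,0.025]
    - [0,0,0.012]
    - [0,0,0.006]
    - [0,0,0.005]
    - [0,0,0.005]
    - [0,0,0]
  turn:
    - [0,0,0]
    - [0,0,0]
    - [0,0,0]
    - [0,0,0]
    - [0,0,0]
    - [0,0,0]
    - [0,0,0]
    - [0,0,0]

```text
clock: 20.7
tool_pos: [0.4814, 0.1314, 0.1202]
eef_rot: [0.998, 0.07, 0.0, 0.0]
contact_force: [-0.0, 0.1, -0.2]
opening: 0.165
finger_force: 15.0
```

Emit:
servo_tool:
  translation:
    - [0,0,0.004]
    - [0,0,0.004]
    - [0,0,0.003]
    - [0,0,0]
  turn:
    - [0,0,0]
    - [0,0,0]
    - [0,0,0]
    - [0,0,0]

```text
clock: 21.2
tool_pos: [0.4812, 0.1314, 0.1089]
eef_rot: [0.998, 0.07, -0.0, 0.0]
contact_force: [0.2, 0.8, -0.9]
opening: 0.167
finger_force: 15.0
```

In the bore with no contact; about 5 mm to go.

Emit:
servo_tool:
  translation:
    - [0,0,0.002]
    - [0,0,0.002]
    - [0,0,0.001]
    - [0,0,0]
  turn:
    - [0,0,0]
    - [0,0,0]
    - [0,0,0]
    - [0,0,0]

```text
clock: 21.7
tool_pos: [0.4813, 0.1314, 0.1041]
eef_rot: [0.998, 0.07, -0.0, 0.0]
contact_force: [-0.2, 0.4, -1.3]
opening: 0.164
finger_force: 15.0
```

Emit:
servo_tool:
  translation:
    - [0,0,0.001]
    - [0,0,0.001]
    - [0,0,0]
  turn:
    - [0,0,0]
    - [0,0,0]
    - [0,0,0]

```text
clock: 22.08
tool_pos: [0.482, 0.1316, 0.1032]
eef_rot: [0.998, 0.07, 0.001, -0.0]
contact_force: [-1.5, 1.2, 9.0]
opening: 0.165
finger_force: 15.0
```

Emit:
servo_tool:
  translation:
    - [0,0,0]
    - [0,0,0]
    - [0,0,0]
    - [0,0,-0.02]
    - [0,0,-0.04]
    - [0,0,-0.05]
    - [0,0,-0.04]
    - [0,0,0]
    - [0,0,0]
  turn:
    - [0,0,0]
    - [0,0,0]
    - [0,0,0]
    - [0,0,0]
    - [0,0,0]
    - [0,0,0]
    - [0,0,0]
    - [0,0,0]
    - [0,0,0]
  grip: 0.5

```text
clock: 23.2
tool_pos: [0.4808, 0.1312, 0.2516]
eef_rot: [0.998, 0.07, -0.001, 0.0]
contact_force: [-0.2, -0.4, 0.5]
opening: 0.499
finger_force: 0.0
```

```bash
python3 -c "
from h import *
axis(.481,.132,[(.085,.1,.008),(.1,.113,.008),(.113,.126,.008)],tag='end')
axis(.549,.2935,[(.035,.06,.008),(.06,.1,.008)])
p=cloud(optics.snapshot('side')).reshape(-1,3)
for x,y in((.481,.132),(.568,.142),(.586,-.006),(.497,-.017),(.549,.2935),(.5265,-.277)):
    q=p[(np.hypot(p[:,0]-x,p[:,1]-y)<.015)&(p[:,2]<.2)];print(x,y,'top z',np.percentile(q[:,2],99).round(4))
print(r.get_state())"
python3 -c "
import cv2;a=cv2.imread('pics/endside.png');cv2.imwrite('pics/endc.png',cv2.resize(a[120:300,200:480],None,fx=2.8,fy=2.8))"
```

```text
side 0.085 0.1 39 [0.4824 0.1314] 0.0007
side 0.1 0.113 35 [0.4823 0.1314] 0.0006
side 0.113 0.126 32 [0.4823 0.1314] 0.001
side 0.035 0.06 46 [0.5496 0.2949] 0.0009
side 0.06 0.1 77 [0.5498 0.2946] 0.0009
0.481 0.132 top z 0.131
0.568 0.142 top z 0.1311
0.586 -0.006 top z 0.1311
0.497 -0.017 top z 0.1311
0.549 0.2935 top z 0.1061
0.5265 -0.277 top z 0.1763
{'clock': 23.45, 'q': array([-0.29761054,  0.5067261 , -0.09458284,  1.92600303,  0.06993044,
        0.7142285 , -1.86420325]), 'qd': array([-0.00176237, -0.00669101, -0.00012115, -0.00592824, -0.00271694,
        0.00082465, -0.00115862]), 'joint_torque': array([ 8.74042162e-03, -4.16897678e+01,  9.56758275e-02, -1.29799461e+01,
        1.32371258e-02, -6.83005876e-02, -3.04310861e-04]), 'tool_pos': array([0.48078476, 0.13132094, 0.25117579]), 'eef_rot': array([ 9.97552511e-01,  6.99122121e-02, -1.08256703e-03,  3.13277164e-04]), 'contact_force': array([ 0.09391803, -0.01760069,  1.058819  ]), 'moment': array([ 4.46971069e-02, -2.08162143e-02,  8.37942715e-05]), 'finger_force': 0.0, 'opening': 0.5016595143809457}
```

View pics/endc.png

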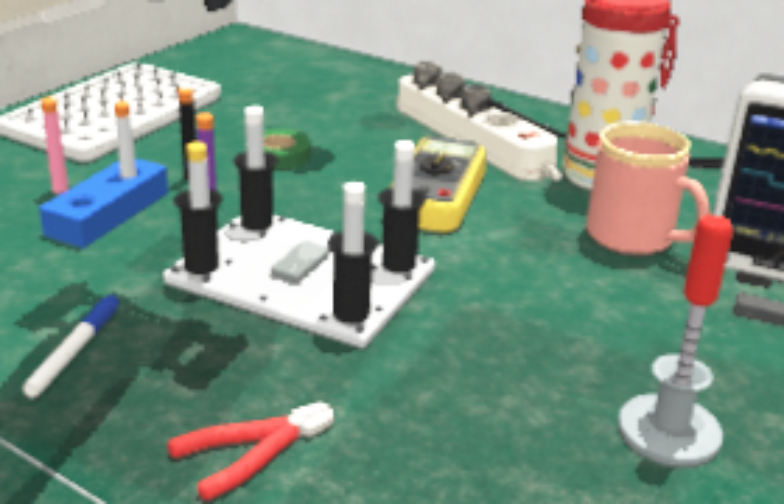

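The yellow post stands in the socket at (197,150), and its measured top (0.131) matches the other three. The rod is upright in its stand at (705,260), the long post is undisturbed in the rack at (123,115), and the gripper is clear, so I'm handing in.

```bash
python3 -c "
from plant import r
print(r.finish_job())"
```

```text
the job is handed in; nothing more can be done
None
```

The job is handed in at about 23 s with no verdict returned: the socket measured 25 mm deep, so the short yellow post is fitted level with the other three, the rod is back upright in its stand, and the long post is still in the rack.

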